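# Weigh the flap boxes by hand and empty the loaded ones into the tray

## Robot

A 6-joint arm with a two-finger parallel gripper is mounted at the origin on a cart in front of the work surface, level with it; the furniture and walls round the work are solid. World frame = base frame: x ahead of the robot, y to its left, z up, the work surface at z = 0. Lengths are in m, angles in rad, forces in N, time in s.
With the tool pointing down it reaches from about 0.3 to 0.85 m from the base axis. Payload 4.2 kg.
Tool frame: the origin (TCP) lies between the finger pads; the fingertips stand 17 mm ahead of it and the grasp point (between the pads) lies 2 mm behind it; z points along the fingers, x is the direction in which the jaws open and shut, and the axes are right-handed (so a half turn about z gives the same grasp; the last joint's range is limited). The gripper opens to 91 mm and grips with 3 to 60 N. Pads are 32 mm wide; open, the fingers measure 118 mm over their backs; the gripper's body (76 mm by 178 mm) begins 60 mm behind the grasp point.
Start: joints at [1.261, 0.32, 1.565, -0, 1.257, -0.02], TCP at [0.164, 0.551, 0.231] pointing down, gripper open.
Joint ranges: [-3.11, 3.11], [-0.84, 2.01], [0.21, 2.61], [-1.34, 4.49], [0.05, 2.63], [-2.56, 2.56]. Speed limits (rad/s): [2.57, 2.57, 3.14, 3.14, 3.14, 3.14].

## Interface

Orientations are given as a rotation vector (axis times angle).
In Python, from plant import env gives the robot as it stands. The module is installed in compiled form; this text tells all that it offers.
- The arm moves only by the tool send_rows, never from a script. Its argument "series" is a list that holds one entry, the list of rows, each a list of 7 numbers: the shift along the world's x, y, z in cm, then the turn, a rotation vector about the world's x, y, z in degrees, then the opening, from -1 (shut) to 1 (fully open), so that 0 is half open. In form: [[[dx, dy, dz, rx, ry, rz, claw], ...]]. A call has 1 to 12 rows; each row is the pose to reach, as a shift and turn from the pose commanded when the call began; what a row does not reach only later rows make up. A row lasts 1/10 s, in which the tool goes at most 50 mm and 8.59 degrees, less where a joint would pass 70% of its speed; a pose out of reach is approached as far as the arm can. A call with a gripper value outside its range is refused whole. The fingers move at their own pace and stop on an object; "grip_force" is the grip in N (left out, the last holds). Time passes only in rows, so rows that repeat a pose let the fingers close. It gives the time, the measured TCP pose, the force and the opening at its end, in the units of the state.
- env.sense(): the state, without advancing time (a new reading comes with each control period).
- env.camera(name): name is "scene" or "top" or "wrist"; returns a dict with "pixels" (384x512x3 uint8, red, green, blue), "fx", "fy", "cx", "cy" (pixels), "world_to_cam" (4x4, takes a point from world to camera coordinates). Camera axes: x right, y down, z forward; pixel columns grow to the right and rows downward; lengths in m; the calibration is good to about 2 mm. A picture is of the moment at which its call begins. There is no depth.
- env.hand_in(): hands the job in, once; it reports no verdict.
Trained networks look in a picture, given as the dict that the camera call returned (one of the last four; its "shot" number tells which), for a name from the list of things; names that differ only in an ending like _2 or _b are one class to them, and where a whole thing is asked for, a point or a joint stands for the part that bears it (a point fixed in the world has none). Each returns a list of dicts, best first, with "p" (0 to 1); they miss things now and then, are a little off and sometimes report something else, mostly with a low value. They report only what shows in the picture. A call takes as long as a camera call. They do not tell look-alikes from the thing itself.
- env.spot_in(target, picture): "uv" ([column, row] in pixels, amid what is visible of it).
- env.tip_of(target, picture): "uv" ([column, row] in pixels: a listed point, or the origin of a listed thing).
The state is a dict: "clock": time; "qpos": joint angles; "qvel": joint speeds; "effort": joint torques, N m; "tcp_pos": TCP position; "tool_rot": TCP orientation; "wrist_force": force on the tool from outside, world axes, zero at the start; "wrist_torque": the same for the moment, N m; "grip_width": finger opening in m.
Only numpy, scipy, OpenCV 4.12 (cv2) and the standard library are available. Lean on these libraries where they do the work, as an engineer would, in place of code of your own. Each camera call takes 0.05 s, during which the arm holds its last target.

## Task

Some of the three closed grey sample boxes hold steel test pieces, the others are empty. Lift the boxes in turn to feel by weight which are loaded, and tip each loaded one, flap end down, over the steel tray so that its flap falls open and all its pieces end up in the tray. Leave every box standing level on the bench about where you found it, the emptied ones with the flap hanging open as a sign and those that were empty from the start never tipped, with the flap still shut.

Things in the scene. Friction and masses are not known exactly. Their poses are not given: they have to be found in the camera images.
- box_a_centre (a point): centre (half-way up, mid length) of one of three identical closed boxes of opaque grey plastic, 110 mm long (its x), 56 mm wide (its y), 50 mm high (its z, up); the point has the box's axes. It may be gripped across its width from above. Its -x end, which faces the robot at yaw 0, is closed by a metal flap. Any of the three may be loaded or empty.
- box_b_centre (a point): the same point of another such box. Tipped flap end down by 55 to 65 degrees for about a second, a loaded box empties: the flap falls outward and forms a chute 45 mm long in line with the floor of the box.
- box_c_centre (a point): the same point of another such box. Each box weighs about 0.15 kg empty and about 0.32 kg loaded: two loose plain round steel pieces inside, 21 mm across, 32 mm long, 0.085 kg each, unseen from outside.
- box_a_flap (a joint): angle of the flap of box_a, 44 mm long, hinged at its foot across the -x end, 2 mm above the box's underside. 0: shut, leaning 20 degrees inward, held by its own weight only. 1.92: fully open, lying flat outward. It falls open by itself when that end is tipped down by more than some 25 degrees, and then stays open when the box is levelled.
- box_b_flap (a joint): angle of the flap of box_b, 44 mm long, hinged at its foot across the -x end, 2 mm above the box's underside. 0: shut, leaning 20 degrees inward, held by its own weight only. 1.92: fully open, lying flat outward. It falls open by itself when that end is tipped down by more than some 25 degrees, and then stays open when the box is levelled.
- box_c_flap (a joint): angle of the flap of box_c, 44 mm long, hinged at its foot across the -x end, 2 mm above the box's underside. 0: shut, leaning 20 degrees inward, held by its own weight only. 1.92: fully open, lying flat outward. It falls open by itself when that end is tipped down by more than some 25 degrees, and then stays open when the box is levelled.
- tray: shallow open steel tray fixed to the bench, 170 mm (its x) by 220 mm (its y), walls 35 mm high and 3 mm thick, with a 3 mm rim bead reaching 38 mm; origin at the centre of its underside, floor 3 mm above that. The pieces go in here.
There are look-alikes about, which are no part of the job. What is shaped like the part that bears box_a_centre but red is not meant.

How it is judged:
At the end, for the whole second after the job is handed in: All the steel pieces and nothing else rest in the tray (about 3.3 N); all boxes stand level (within 0.1 rad) on the bench, each centre within 60 mm of where it began; the flaps of the emptied boxes are open (over 1.2 rad), that of the box that was empty is shut (under 0.2 rad) (contact force between tray and anything else between 3 and 5 N and angle between each of box_a_centre, box_b_centre, box_c_centre's own z axis and vertical below 0.1 rad and height (world z) of box_a_centre between 0.018 and 0.032 m and distance of each of box_a_centre, box_b_centre, box_c_centre from where it was at the start of the episode below 0.06 m and height (world z) of box_b_centre between 0.018 and 0.032 m and height (world z) of box_c_centre between 0.018 and 0.032 m and ((value of joint box_a_flap below 0.2 rad and value of joint each of box_b_flap, box_c_flap above 1.2 rad) or (value of joint each of box_a_flap, box_c_flap above 1.2 rad and value of joint box_b_flap below 0.2 rad) or (value of joint each of box_a_flap, box_b_flap above 1.2 rad and value of joint box_c_flap below 0.2 rad))); the robot touches nothing.
It fails at once if a box is tipped by more than 0.6 rad away from the tray (its centre over 0.2 m from the tray's, seen from above) ((angle between box_a_centre's own z axis and vertical above 0.6 rad and horizontal distance between box_a_centre and tray above 0.2 m) or (angle between box_b_centre's own z axis and vertical above 0.6 rad and horizontal distance between box_b_centre and tray above 0.2 m) or (angle between box_c_centre's own z axis and vertical above 0.6 rad and horizontal distance between box_c_centre and tray above 0.2 m)).
It also fails if it takes over 72 s, if anything falls off the work surface, if the arm or the gripper's body presses on something with over 40 N, if the wrist force passes 120 N, or if a joint passes its speed limit or range.

## Working session

There is one attempt and no reset: what is moved stays moved. The work goes in short steps, Python scripts to look and compute and a tool call to move; the robot and the scene stay as the last step left them, time stands still between calls to the robot, and variables do not carry over. Pictures are saved under pics/ and viewed, and the job is handed in when it is done.

Besides the shell and the picture viewer there is one more tool, called as name(argument=value, ...) on one line, values as JSON. send_rows: Moves the arm, as the interface text tells. Its arguments: {"type":"object","properties":{"series":{"type":"array"},"grip_force":{"type":"number"}},"required":["series"]}

```bash
mkdir -p pics; cat > h.py <<'E'
import numpy as np, cv2
from plant import env
def save(p,n): cv2.imwrite('pics/'+n, p['pixels'][:,:,::-1])
def ray(p,uv,z):
    T=np.array(p['world_to_cam']);R=T[:3,:3];t=T[:3,3]
    d=R.T@np.array([(uv[0]-p['cx'])/p['fx'],(uv[1]-p['cy'])/p['fy'],1.]);o=-R.T@t
    return o+d*(z-o[2])/d[2]
def proj(p,X):
    T=np.array(p['world_to_cam']);c=T[:3,:3]@np.array(X)+T[:3,3]
    return np.array([p['fx']*c[0]/c[2]+p['cx'],p['fy']*c[1]/c[2]+p['cy']])
E
python3 - <<'E'
from h import *
print(env.sense())
for n in ['top','scene']:
    p=env.camera(n); save(p,n+'0.png')
    for t,z in [('box_a_centre',.025),('tray',0),('box_a_flap',.02)]:
        for f in (env.tip_of,env.spot_in):
            try:
                for r in f(t,p): print(n,t,f.__name__,np.round(r['uv'],1),round(r['p'],2),np.round(ray(p,r['uv'],z),3))
            except Exception as e: print(n,t,f.__name__,e)
E
```

```text
{'clock': 0.0, 'qpos': array([ 1.26100616e+00,  3.20290429e-01,  1.56564396e+00, -3.08148047e-05,
        1.25738402e+00, -1.99871593e-02]), 'qvel': array([ 0.00075822,  0.00050879, -0.00165127, -0.00193229,  0.0001937 ,
        0.00022337]), 'effort': array([-6.52060280e-04, -4.12449861e+01, -2.31970435e+01,  7.25210784e-02,
        4.55552316e-02, -1.31015217e-04]), 'tcp_pos': array([0.16417553, 0.55058616, 0.23013471]), 'tool_rot': array([ 2.51809281e+00,  1.87679373e+00, -2.17798073e-03]), 'wrist_force': array([ 0.95709082,  0.2823099 , -0.6464613 ]), 'wrist_torque': array([-0.0392079 ,  0.03861632,  0.00246876]), 'grip_width': 0.09101098093598826}
top box_a_centre call [338.1 239.9] 0.96 [ 0.211 -0.42   0.025]
top box_a_centre call [302.4 197.8] 0.91 [ 0.352 -0.307  0.025]
top box_a_centre call [319.6 151.4] 0.73 [ 0.514 -0.372  0.025]
top box_a_centre call [377.9 213. ] 0.55 [ 0.298 -0.558  0.025]
top box_a_centre call [377.3 214.2] 0.83 [ 0.294 -0.555  0.025]
top box_a_centre call [303.4 196.9] 0.79 [ 0.355 -0.311  0.025]
top box_a_centre call [317.1 150.6] 0.78 [ 0.517 -0.364
[... 583 characters left out ...]
_centre call [290.2 228.5] 0.68 [ 0.356 -0.305  0.025]
scene box_a_centre call [292.  279.5] 0.68 [ 0.206 -0.425  0.025]
scene box_a_centre call [354.7 292. ] 0.88 [ 0.278 -0.566  0.025]
scene box_a_centre call [292.5 275.3] 0.87 [ 0.218 -0.417  0.025]
scene box_a_centre call [339.8 214.6] 0.78 [ 0.506 -0.38   0.025]
scene box_a_centre call [287.8 230.5] 0.58 [ 0.344 -0.305  0.025]
scene tray call [200.5 148.9] 0.62 [0.506 0.234 0.   ]
scene tray call [201.  145.6] 0.71 [0.523 0.25  0.   ]
scene box_a_flap call it knows: box_a_centre, box_b_centre, box_c_centre, tray
scene box_a_flap call [275.3 274.1] 0.6 [ 0.195 -0.379  0.02 ]
scene box_a_flap call [334.9 221.8] 0.54 [ 0.474 -0.385  0.02 ]
```

```bash
python3 - <<'E'
import cv2
for n in ['top','scene']:
    a=cv2.imread(f'pics/{n}0.png'); cv2.imwrite(f'pics/{n}0c.png',cv2.resize(a[120:320,230:430],None,fx=3,fy=3,interpolation=cv2.INTER_CUBIC))
E
```

```text
(no output)
```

View pics/top0.png

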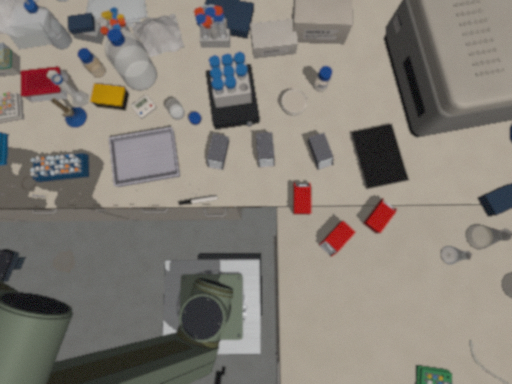

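View pics/scene0.png

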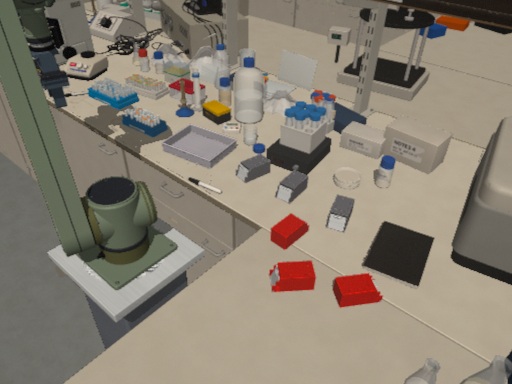

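```bash
sleep 1
```

```text
(no output)
```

View pics/top0c.png

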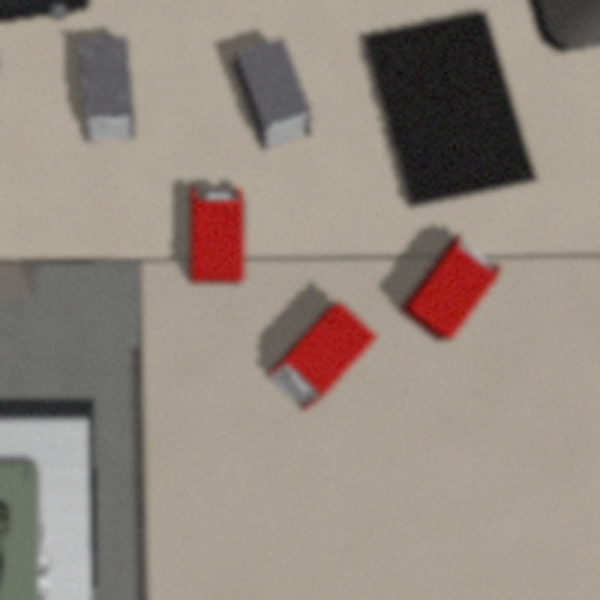

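View pics/scene0c.png

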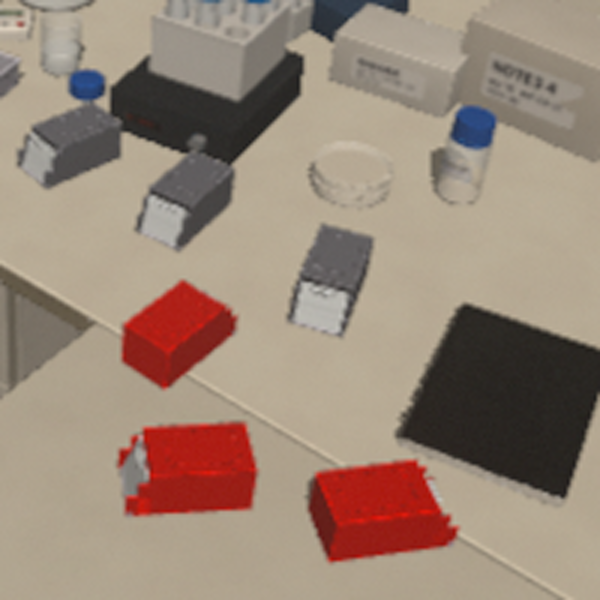

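Top picture: the grey boxes are at about (217,150), (263,148) and (319,150), with their flaps toward the robot. The red look-alikes are at (302,197), (338,240) and (378,214). The tray is at about (144,157). Next I rectify the picture at box-top height to measure the poses.

```bash
cat > rect.py <<'E'
from h import *
def rect(p,z,x0,x1,y0,y1,s=1000):
    # image up=+x, left=+y
    W=[(x0,y0),(x0,y1),(x1,y0),(x1,y1)]
    src=np.float32([proj(p,[x,y,z]) for x,y in W]); dst=np.float32([((y1-y)*s,(x1-x)*s) for x,y in W])
    return cv2.warpPerspective(p['pixels'],cv2.getPerspectiveTransform(src,dst),(int((y1-y0)*s),int((x1-x0)*s)),flags=cv2.INTER_CUBIC)
E
python3 - <<'E'
from rect import *
p=env.camera('top')
x0,x1,y0,y1=.38,.64,-.48,.40
r=rect(p,.05,x0,x1,y0,y1)
f=r.astype(int); 
m=((abs(f[:,:,0]-f[:,:,2])<18)&(f.mean(2)>70)&(f.mean(2)<150)).astype(np.uint8)*255
m=cv2.morphologyEx(m,cv2.MORPH_OPEN,np.ones((9,9)))
n,l,st,c=cv2.connectedComponentsWithStats(m)
for i in range(1,n):
    if st[i,4]>2500:
        cs,_=cv2.findContours((l==i).astype(np.uint8),0,2); q=cv2.minAreaRect(max(cs,key=len))
        print(st[i,4],'x %.3f y %.3f'%(x1-q[0][1]/1000,y1-q[0][0]/1000),q[1],q[2])
o=np.vstack([r[:,:,::-1],cv2.cvtColor(m,cv2.COLOR_GRAY2BGR)]); cv2.imwrite('pics/rect.png',cv2.resize(o,(790,int(520*790/880))))
print(np.linalg.inv(p['world_to_cam'])[:3,3])
E
```

```text
22866 x 0.499 y 0.231 (189.47317504882812, 230.69387817382812) 80.59078216552734
8283 x 0.522 y -0.176 (132.351806640625, 75.39315032958984) 86.09950256347656
8849 x 0.517 y -0.016 (78.83868408203125, 127.08325958251953) 11.309932708740234
7332 x 0.517 y -0.366 (137.2132110595703, 78.40332794189453) 71.02959442138672
2566 x 0.443 y 0.384 (124.0, 32.0) 90.0
[ 0.17392655 -0.14627812  1.21406045]
```

View pics/rect.png

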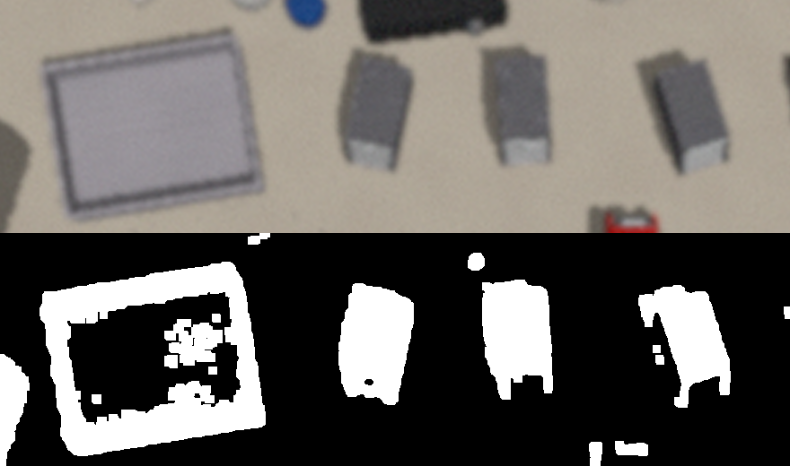

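```bash
cat > fit.py <<'E'
from rect import *
from scipy.optimize import minimize
def corners(x,y,a,L=.11,W=.056,H=.05):
    c,s=np.cos(a),np.sin(a)
    return [(x+c*u-s*v,y+s*u+c*v,z) for u in(-L/2,L/2) for v in(-W/2,W/2) for z in(0,H)]
def boxmask(p):
    f=cv2.GaussianBlur(p['pixels'],(3,3),0).astype(int)
    return ((f[:,:,0]-f[:,:,2])<14).astype(np.uint8)
def fit(p,x,y,a=0,S=4,mask=None):
    m=boxmask(p) if mask is None else mask
    uv=proj(p,[x,y,.025]); R=60 if p['fx']<900 and mask is None else 300
    u0,v0=int(max(uv[0]-28,0)),int(max(uv[1]-32,0)); m=m[v0:v0+64,u0:u0+56]
    M=cv2.resize(m.astype(np.float32),None,fx=S,fy=S,interpolation=cv2.INTER_LINEAR)>.5
    def sil(q):
        h=np.array([proj(p,X) for X in corners(*q)])
        h=((h-[u0,v0]+.5)*S-.5)
        k=np.zeros(M.shape,np.uint8); cv2.fillConvexPoly(k,np.round(cv2.convexHull(np.float32(h))*16).astype(np.int32),1,shift=4); return k>0
    # limit to connected comp nearest the centre
    n,l=cv2.connectedComponents(M.astype(np.uint8)); i=l[int((uv[1]-v0)*S),int((uv[0]-u0)*S)]; M=(l==i)
    cost=lambda q:(sil(q)^M).sum()/M.sum()
    best=None
    for a0 in a+np.radians([-20,-10,0,10,20]):
        sx=np.array([[x,y,a0]]+[[x+.01,y,a0],[x,y+.01,a0],[x,y,a0+.15]])
        r=minimize(cost,[x,y,a0],method='Nelder-Mead',options=dict(initial_simplex=sx,xatol=1e-4,fatol=1e-4))
        if best is None or r.fun<best.fun: best=r
    return best.x,best.fun,M,sil(best.x)
E
python3 - <<'E'
from fit import *
p=env.camera('top');out=[]
f=p['pixels'].astype(int)
for v,u in [(150,217),(148,206),(140,205),(163,262),(135,255)]: print(u,v,f[v,u])
for x,y in [(.5,-.02),(.51,-.18),(.51,-.37)]:
    q,c,M,s=fit(p,x,y); print(np.round(q[:2],4),np.degrees(q[2]),c)
    out.append(np.hstack([M*255,(M^s)*255]))
cv2.imwrite('pics/fit.png',np.hstack(out).astype(np.uint8)[:,:])
E
```

```text
217 150 [94 95 99]
206 148 [113 105  97]
205 140 [170 159 148]
262 163 [149 149 149]
255 135 [94 91 85]
[ 0.521  -0.0168] -10.586822635003452 0.09579524680073126
[ 0.5262 -0.1785] 9.953742833747919 0.13074659801397573
[ 0.5182 -0.3723] 18.939740959723743 0.10843781768891901
```

```bash
python3 -c "
import cv2;a=cv2.imread('pics/fit.png');print(a.shape);cv2.imwrite('pics/fit2.png',cv2.resize(a,(780,int(a.shape[0]*780/a.shape[1]))))"
```

```text
(256, 1344, 3)
```

View pics/fit2.png

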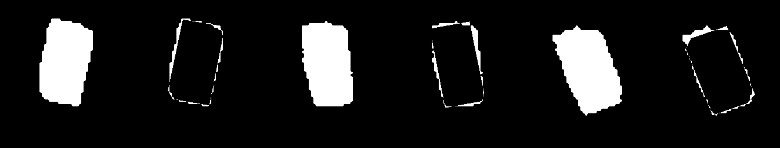

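```bash
sed -i 's/)<14)/)<TH)/; s/^def boxmask/TH=5\ndef boxmask/; s/(3,3),0/(5,5),0/' fit.py
python3 - <<'E'
import fit as F
from fit import *
p=env.camera('top')
for th in (2,4,6,8):
  F.TH=th
  for x,y in [(.51,-.02),(.51,-.18),(.51,-.37)]:
    q,c,M,s=fit(p,x,y); print(th,np.round(q[:2],4),round(np.degrees(q[2]),1),round(c,3))
# tray
r=rect(p,.037,.38,.64,.1,.4,s=2500); cv2.imwrite('pics/trayr.png',r[:,:,::-1])
E
```

```text
2 [ 0.5234 -0.0179] -2.8 0.341
2 [ 0.5257 -0.1805] -1.1 0.335
2 [ 0.5193 -0.3738] 8.8 0.385
4 [ 0.5223 -0.0188] -5.6 0.236
4 [ 0.5212 -0.1797] -0.7 0.218
4 [ 0.5153 -0.3744] 10.7 0.275
6 [ 0.5202 -0.0168] -8.4 0.153
6 [ 0.5257 -0.181 ] 1.7 0.157
6 [ 0.5162 -0.3734] 13.6 0.197
8 [ 0.5203 -0.0166] -11.2 0.1
8 [ 0.5258 -0.1811] 4.5 0.085
8 [ 0.5184 -0.3733] 16.7 0.116
```

View pics/trayr.png

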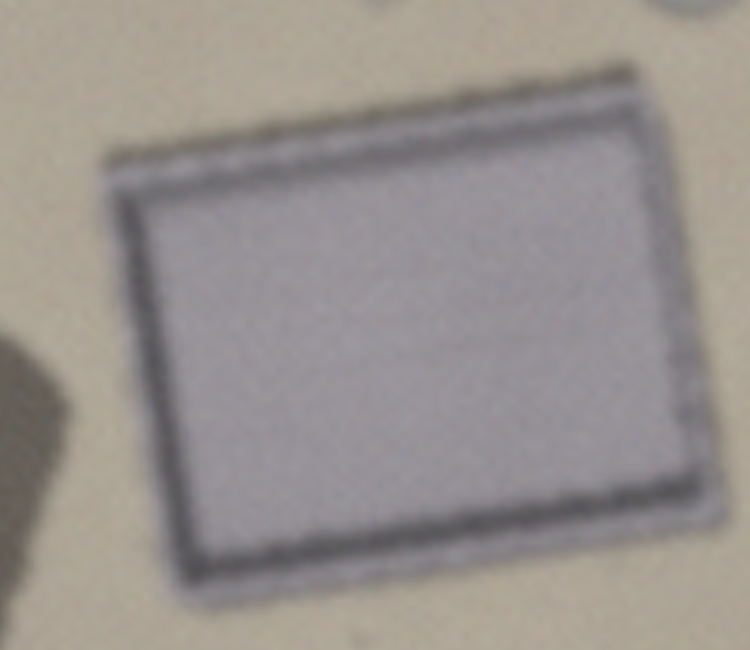

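Tray rim corners at about (107,165), (638,90), (725,525) and (185,600) in the rectified view put the tray centre at (0.502, 0.234) with yaw of about 8°. The box positions are good to a few mm, but their yaws aren't settled, so I'll refine them with the wrist camera. I'm moving over the boxes now.

send_rows(series=[[[5,-8,4,0,0,-8,1],[10,-13,6,0,0,-16,1],[14,-18,7,0,0,-24,1],[18,-23,7,0,0,-32,1],[21,-28,7,0,0,-40,1],[24,-33,7,0,0,-48,1],[26,-38,7,0,0,-56,1],[28,-43,7,0,0,-64,1],[29,-48,7,0,0,-72,1],[30,-53,7,0,0,-80,1],[31,-58,7,0,0,-88,1],[31,-62,7,0,0,-96,1]]])

```text
clock: 1.95
tcp_pos: [0.4494, 0.0392, 0.3003]
tool_rot: [-3.079, 0.624, -0.002]
wrist_force: [0.4, 1.0, -0.2]
grip_width: 0.0913
```

send_rows(series=[[[0,-2,0,0,0,-8,1],[0,-4,0,0,0,-16,1],[0,-6,0,0,0,-24,1],[0,-6,0,0,0,-32,1],[0,-6,0,0,0,-40,1],[0,-6,0,0,0,-48,1],[0,-6,0,0,0,-56,1],[0,-6,0,0,0,-64,1],[0,-6,0,0,0,-67,1],[0,-6,0,0,0,-67,1]]])

```text
clock: 2.95
tcp_pos: [0.4488, -0.0188, 0.3002]
tool_rot: [-2.229, 2.213, -0.0]
wrist_force: [-0.1, -0.0, 0.1]
grip_width: 0.0909
```

```bash
python3 - <<'E'
from h import *
from scipy.spatial.transform import Rotation as Ro
s=env.sense(); print(s['clock'],s['tcp_pos'],s['qpos']); print(Ro.from_rotvec(s['tool_rot']).as_matrix().round(3)); print(s['wrist_force'])
p=env.camera('wrist'); save(p,'w0.png'); print(np.linalg.inv(p['world_to_cam']).round(3),p['fx'])
for X in [(.52,-.02,.05),(.525,-.18,.05),(.518,-.373,.05)]: print(proj(p,X))
E
```

```text
2.95 [ 0.44884431 -0.01883417  0.3001811 ] [-6.74825971e-02  7.84528912e-02  1.70200183e+00 -8.05458800e-05
  1.36086143e+00  1.49623666e+00]
[[ 0.007 -1.     0.   ]
 [-1.    -0.007 -0.   ]
 [ 0.    -0.    -1.   ]]
[-0.08570384 -0.01156635  0.14192907]
[[ 0.007 -0.97  -0.242  0.517]
 [-1.    -0.007 -0.002 -0.019]
 [-0.     0.242 -0.97   0.452]
 [ 0.     0.     0.     1.   ]] 283.51071578833324
[256.02859577 120.40458927]
[372.78911376 117.47522862]
[512.24095736 123.74211429]
```

View pics/w0.png

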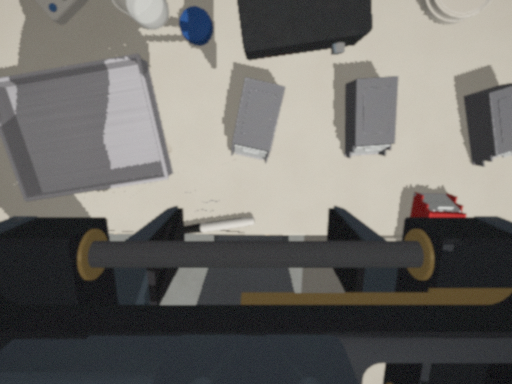

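The wrist view shows box A at (258,117), box B at (371,112) and box C at (490,125). I'll rectify it at the top-face height.

```bash
python3 - <<'E'
from rect import *
p=env.camera('wrist')
r=rect(p,.05,.44,.62,-.24,.06,s=2600); cv2.imwrite('pics/wr.png',r[:,:,::-1])
E
```

```text
(no output)
```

View pics/wr.png

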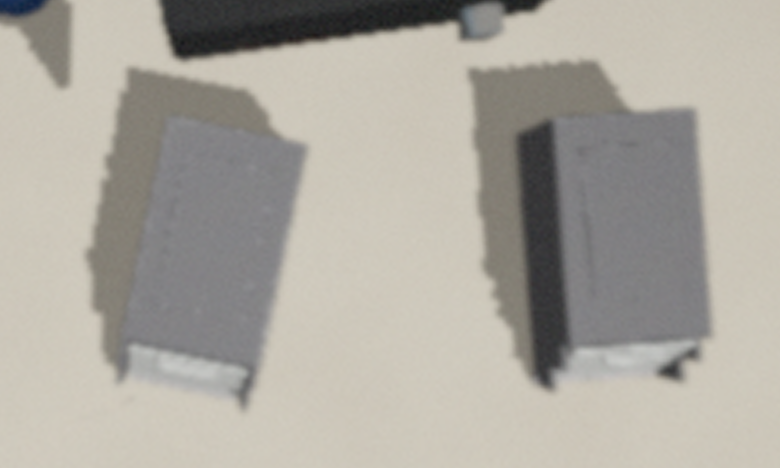

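Box A is at about (0.516, -0.020) with yaw -12°, and box B at (0.521, -0.184) with yaw +4°. The top-face width measures 55 mm, as it should. Grasping A now.

send_rows(series=[[[3,0,-4,0,0,-6,1],[6.7,-0.1,-9,0,0,-12.4,1],[6.7,-0.1,-14,0,0,-12.4,1],[6.7,-0.1,-18,0,0,-12.4,1],[6.7,-0.1,-22,0,0,-12.4,1],[6.7,-0.1,-25,0,0,-12.4,1],[6.7,-0.1,-27,0,0,-12.4,1],[6.7,-0.1,-27,0,0,-12.4,1],[6.7,-0.1,-27,0,0,-12.4,-1],[6.7,-0.1,-27,0,0,-12.4,-1],[6.7,-0.1,-27,0,0,-12.4,-1],[6.7,-0.1,-27,0,0,-12.4,-1]]], grip_force=30)

```text
clock: 4.25
tcp_pos: [0.5165, -0.0199, 0.0312]
tool_rot: [-1.976, 2.44, -0.002]
wrist_force: [0.8, 0.7, 0.8]
grip_width: 0.0623
```

send_rows(series=[[[0,0,0,0,0,0,-1],[0,0,0,0,0,0,-1],[0,0,0,0,0,0,-1],[0,0,1,0,0,0,-1],[0,0,2.5,0,0,0,-1],[0,0,4,0,0,0,-1],[0,0,5,0,0,0,-1],[0,0,5,0,0,0,-1],[0,0,5,0,0,0,-1],[0,0,5,0,0,0,-1],[0,0,5,0,0,0,-1]]])

```text
clock: 5.35
tcp_pos: [0.5154, -0.0198, 0.0793]
tool_rot: [1.976, -2.441, -0.002]
wrist_force: [-0.1, 0.6, -3.2]
grip_width: 0.0558
```

```bash
python3 - <<'E'
from h import *
p=env.camera('scene'); save(p,'s1.png'); p=env.camera('wrist'); save(p,'w1.png')
for i in range(2):
    s=env.sense(); print(s['clock'],s['tcp_pos'],s['wrist_force'],s['wrist_torque'],s['grip_width']); env.camera('top')
a=cv2.imread('pics/s1.png')[100:292,180:436]; cv2.imwrite('pics/s1c.png',cv2.resize(a,None,fx=3,fy=3))
E
```

```text
5.45 [ 0.51555116 -0.01982566  0.07952047] [-0.00858052 -0.26054119 -3.80579243] [-0.05320278  0.21397505  0.01374253] 0.055717191340827386
5.5 [ 0.51566983 -0.01982663  0.07964065] [ 0.44374343  0.67794013 -3.08893922] [-0.03101259  0.22396279 -0.05300981] 0.055989190829495016
```

View pics/s1c.png

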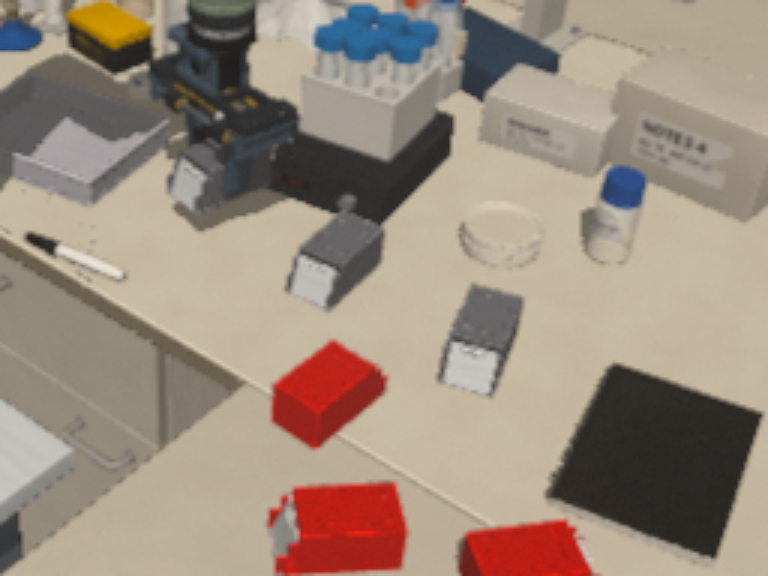

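Box A pulls about 3.2 N, so it is loaded. Carrying it to the tray.

send_rows(series=[[[0,0,3,0,0,0,-1],[0,1,6,0,0,2,-1],[0.3,3.5,9,0,0,5,-1],[0.6,6.5,12,0,0,9,-1],[1,9.5,12,0,0,13,-1],[1.4,12.5,12,0,0,17,-1],[1.8,15.5,12,0,0,21,-1],[2.1,18.5,12,0,0,25,-1],[2.4,21.5,12,0,0,29,-1],[2.6,24.5,12,0,0,31,-1],[2.8,26.5,12,0,0,32,-1],[2.8,26.9,12,0,0,32,-1]]])

```text
clock: 6.75
tcp_pos: [0.5439, 0.2511, 0.1996]
tool_rot: [-2.575, 1.799, 0.0]
wrist_force: [0.4, -0.7, -2.0]
grip_width: 0.0555
```

```bash
python3 - <<'E'
from h import *
from scipy.spatial.transform import Rotation as Ro
s=env.sense(); print(s['clock'],s['tcp_pos'],s['qpos'],s['wrist_force'],s['grip_width']); print(Ro.from_rotvec(s['tool_rot']).as_matrix().round(3))
p=env.camera('scene'); save(p,'s2.png')
a=cv2.imread('pics/s2.png')[60:252,130:386]; cv2.imwrite('pics/s2c.png',cv2.resize(a,None,fx=3,fy=3))
E
```

```text
6.75 [0.54392402 0.2510905  0.19960672] [4.13170243e-01 3.77856497e-01 1.55714241e+00 2.29413353e-04
 1.20669818e+00 1.63276895e+00] [ 0.35339797 -0.73133102 -2.03470843] 0.05546597536830384
[[ 0.344 -0.939 -0.   ]
 [-0.939 -0.344  0.   ]
 [-0.     0.    -1.   ]]
```

View pics/s2c.png

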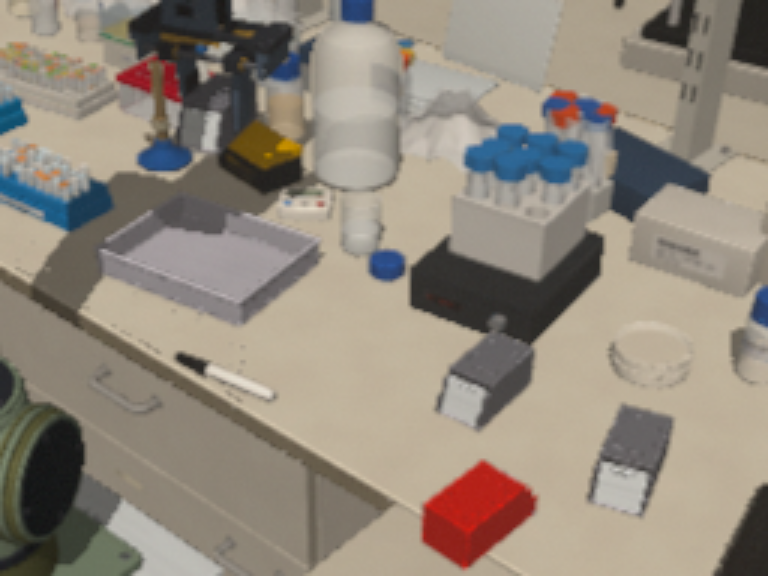

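send_rows(series=[[[0,0,-2.5,0,0,0,-1],[0,0,-4.6,0,0,0,-1],[0,0,-4.6,2.1,-5.6,0,-1],[0,0,-4.6,4.8,-13.2,0,-1],[0,0,-4.6,7.5,-20.7,0,-1],[0,0,-4.6,10.3,-28.2,0,-1],[0,0,-4.6,13,-35.7,0,-1],[0,0,-4.6,15.7,-43.2,0,-1],[0,0,-4.6,18.5,-50.8,0,-1],[0,0,-4.6,20.5,-56.4,0,-1],[0,0,-4.6,20.5,-56.4,0,-1],[0,0,-4.6,20.5,-56.4,0,-1]]])

```text
clock: 8.0
tcp_pos: [0.5752, 0.1763, 0.2174]
tool_rot: [-2.212, 1.11, -0.836]
wrist_force: [0.1, -0.4, -0.7]
grip_width: 0.0555
```

send_rows(series=[[[0,0,0,0,0,0,-1],[0,0,0,0,0,0,-1],[0,0,0,0,0,0,-1],[0,0,0,0,0,0,-1],[0,0,0,0,0,0,-1],[0,0,0,0,0,0,-1],[0,0,0,0,0,0,-1],[0,0,0,0,0,0,-1],[0,0,0,0,0,0,-1],[0,0,0,0,0,0,-1]]])

```text
clock: 9.0
tcp_pos: [0.5753, 0.1793, 0.217]
tool_rot: [-2.214, 1.105, -0.833]
wrist_force: [0.1, -0.2, -2.1]
grip_width: 0.0559
```

```bash
python3 - <<'E'
from h import *
from scipy.spatial.transform import Rotation as Ro
s=env.sense(); print(s['clock'],s['tcp_pos'],s['qpos'],s['wrist_force'],s['grip_width']); print(Ro.from_rotvec(s['tool_rot']).as_matrix().round(3))
p=env.camera('scene'); save(p,'s3.png')
a=cv2.imread('pics/s3.png')[60:252,130:386]; cv2.imwrite('pics/s3c.png',cv2.resize(a,None,fx=3,fy=3))
E
```

```text
9.0 [0.57531069 0.17932979 0.21699055] [ 0.30883647  0.1232884   2.17532673 -1.34403773  0.05000589  2.55699833] [ 0.1268938  -0.15595804 -2.07779528] 0.055855520636931826
[[ 0.477 -0.507  0.718]
 [-0.83  -0.529  0.178]
 [ 0.289 -0.681 -0.673]]
```

View pics/s3c.png

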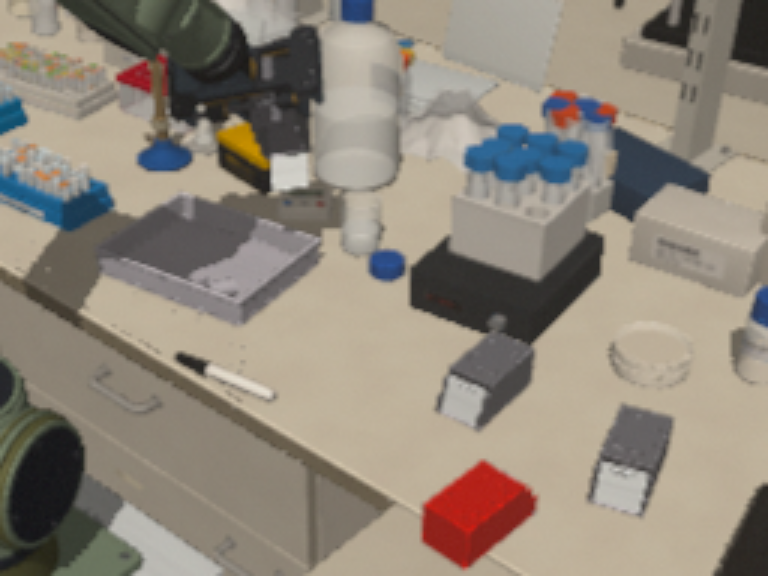

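Joint 5 reached its limit and the wrist twisted, so the tilt is only about 48° and the box is offset. I'll look closely before moving.

```bash
python3 - <<'E'
from h import *
q=env.camera('wrist'); save(q,'w3.png')
t=env.camera('top')
a=cv2.imread('pics/s3.png')[85:165,150:260]; b=t['pixels'][80:210,80:240,::-1]
cv2.imwrite('pics/s3d.png',np.hstack([cv2.resize(a,(400,290),interpolation=cv2.INTER_CUBIC),cv2.resize(b,(357,290),interpolation=cv2.INTER_CUBIC)]))
for i in range(6): 
  print(env.sense()['wrist_force'],env.sense()['wrist_torque']); env.camera('top')
E
```

```text
[-0.37325203  0.07077668 -0.74709701] [-0.21002141  0.74400453 -0.02062793]
[-0.10280805 -0.07715756 -1.92250557] [-0.25243722  0.7096139  -0.00793335]
[ 0.70269203  0.6567187  -1.17050103] [-0.24301233  0.74456254 -0.03296323]
[-0.12964011  0.06062369 -1.05132404] [-0.26775182  0.71841941 -0.02352985]
[-0.54948451  0.17298602 -1.328616  ] [-0.24885603  0.73958783  0.01863848]
[ 0.20697365 -0.45489599 -0.98942611] [-0.28359024  0.69555362  0.00070135]
```

View pics/s3d.png

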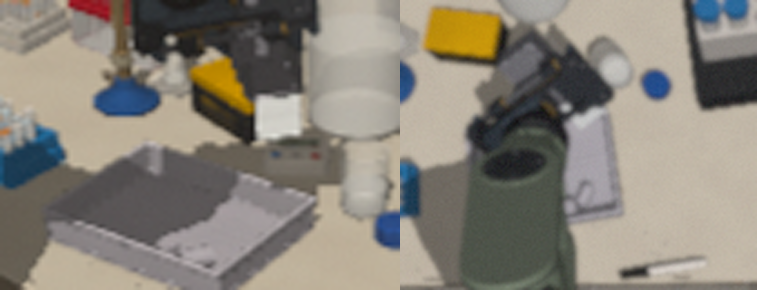

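View pics/w3.png

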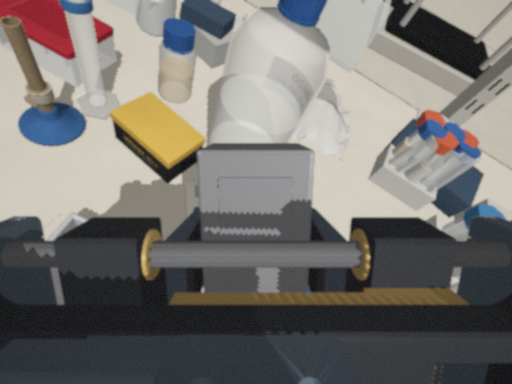

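The force averages about 1.2 N and the pieces show in the tray's near-right corner, at scene crop (180,245) and top crop (580,200), so box A is emptied. I'll level it gradually. A small step back first will show how the commanded pose is counted.

send_rows(series=[[[0,0,0,-2.7,7.5,0,-1],[0,0,0,-5.1,14.1,0,-1],[0,0,0,-8.5,23.5,0,-1],[0,0,0,-8.5,23.5,0,-1]]])

```text
clock: 9.85
tcp_pos: [0.5819, 0.1669, 0.2186]
tool_rot: [-2.369, 1.224, -0.782]
wrist_force: [0.7, -0.6, -1.0]
grip_width: 0.0556
```

```bash
cat > st.py <<'E'
from h import *
from scipy.spatial.transform import Rotation as Ro
def st():
    s=env.sense(); M=Ro.from_rotvec(s['tool_rot']).as_matrix()
    print(round(s['clock'],2),s['tcp_pos'].round(4),s['qpos'].round(3),s['wrist_force'].round(1),s['wrist_torque'].round(2),round(s['grip_width'],4)); print(M.round(3).tolist(),'tilt',np.degrees(np.arccos(-M[2,2])).round(1)); return s,M
E
python3 -c "
from st import *
st()"
```

```text
9.85 [0.5819 0.1669 0.2186] [ 0.337  0.141  2.037 -0.457  0.337  1.675] [ 0.7 -0.6 -1. ] [-0.17  0.59 -0.07] 0.0556
[[0.471, -0.627, 0.62], [-0.826, -0.559, 0.063], [0.308, -0.542, -0.782]] tilt 38.6
```

send_rows(series=[[[0,0,0,0,0,0,-1],[0,0,0,0,0,0,-1],[0,0,0,0,0,0,-1]]])

```text
clock: 10.15
tcp_pos: [0.5826, 0.1666, 0.2189]
tool_rot: [-2.366, 1.222, -0.787]
wrist_force: [-0.7, 0.7, -1.8]
grip_width: 0.0561
```

```bash
python3 -c "
from st import *
st()"
```

```text
10.15 [0.5826 0.1666 0.2189] [ 0.337  0.141  2.04  -0.47   0.33   1.688] [-0.7  0.7 -1.8] [-0.18  0.6  -0.01] 0.0561
[[0.47, -0.624, 0.624], [-0.826, -0.56, 0.063], [0.31, -0.546, -0.779]] tilt 38.9
```

```bash
cat >> st.py <<'E'
def Rt(yaw,tilt=0):
    a=np.radians(yaw);x=[np.sin(a),-np.cos(a),0];y=[-np.cos(a),-np.sin(a),0]
    R=np.array([x,y,[0,0,-1.]]).T
    ax=np.array([-np.sin(a),np.cos(a),0])
    return Ro.from_rotvec(-np.radians(tilt)*ax).as_matrix()@R
def go(pos,yaw,tilt=0):
    s,M=st(); d=(np.array(pos)-s['tcp_pos'])*100
    print('move cm',d.round(2),'rot deg',np.degrees(Ro.from_matrix(Rt(yaw,tilt)@M.T).as_rotvec()).round(1))
E
python3 -c "
from st import *
go((.52,.2,.24),10)"
```

```text
10.15 [0.5826 0.1666 0.2189] [ 0.337  0.141  2.04  -0.47   0.33   1.688] [-0.7  0.7 -1.8] [-0.18  0.6  -0.01] 0.0561
[[0.47, -0.624, 0.624], [-0.826, -0.56, 0.063], [0.31, -0.546, -0.779]] tilt 38.9
move cm [-6.26  3.34  2.11] rot deg [  4.7  38.9 -24.4]
```

send_rows(series=[[[-0.6,0.3,0.4,0.6,5,-3,-1],[-1.5,0.8,0.8,1.2,10,-6.2,-1],[-2.4,1.3,1.2,1.8,15,-9.4,-1],[-3.3,1.8,1.6,2.4,20,-12.5,-1],[-4.2,2.3,2,3,25,-15.6,-1],[-5.1,2.8,2.1,3.6,30,-18.8,-1],[-6.2,3.3,2.1,4.2,35,-22,-1],[-6.2,3.3,2.1,4.7,38.9,-24.4,-1],[-6.2,3.3,2.1,4.7,38.9,-24.4,-1],[-6.2,3.3,2.1,4.7,38.9,-24.4,-1]]])

```text
clock: 11.15
tcp_pos: [0.5212, 0.1993, 0.2399]
tool_rot: [2.405, -2.021, 0.004]
wrist_force: [0.3, -0.5, -2.1]
grip_width: 0.0557
```

```bash
python3 -c "
from st import *
go((.5165,-.0199,.10),-12)
p=env.camera('scene'); save(p,'s4.png')
t=env.camera('top');save(t,'t4.png')
a=p['pixels'][85:165,150:260,::-1]; b=t['pixels'][80:210,80:240,::-1]
cv2.imwrite('pics/s4d.png',np.hstack([cv2.resize(a,(400,290),interpolation=cv2.INTER_CUBIC),cv2.resize(b,(357,290),interpolation=cv2.INTER_CUBIC)]))"
```

```text
11.15 [0.5212 0.1993 0.2399] [ 0.346  0.287  1.589 -0.002  1.265  1.744] [ 0.3 -0.5 -2.1] [-0.1   0.16 -0.02] 0.0557
[[0.172, -0.985, 0.002], [-0.985, -0.172, -0.002], [0.002, -0.001, -1.0]] tilt 0.1
move cm [ -0.47 -21.92 -13.99] rot deg [  0.1   0.1 -21.9]
```

View pics/s4d.png

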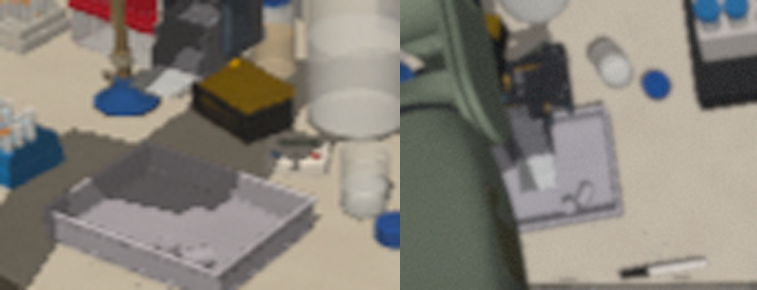

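Two pieces lie in the tray at top crop (575,197), and the flap hangs open. Returning box A.

send_rows(series=[[[0,-2,0,0,0,-2,-1],[0,-5,0,0,0,-4,-1],[-0.1,-8,0,0,0,-7,-1],[-0.2,-11,0,0,0,-10,-1],[-0.3,-14,-2,0,0,-13,-1],[-0.4,-17,-4.5,0,0,-16,-1],[-0.5,-20,-7.5,0,0,-19,-1],[-0.5,-21.5,-10.5,0,0,-22,-1],[-0.5,-21.9,-13.5,0,0,-22,-1],[-0.5,-21.9,-16,0,0,-22,-1],[-0.5,-21.9,-18,0,0,-22,-1],[-0.5,-21.9,-18,0,0,-22,-1]]])

```text
clock: 12.45
tcp_pos: [0.5136, -0.0187, 0.0586]
tool_rot: [1.974, -2.439, -0.004]
wrist_force: [-0.8, 0.2, -0.7]
grip_width: 0.0558
```

```bash
python3 -c "
from st import *
go((.5165,-.0199,.0312),-12)
for i in range(4):
  print(env.sense()['wrist_force'][2]); env.camera('top')
p=env.camera('scene'); a=p['pixels'][130:230,180:330,::-1]
cv2.imwrite('pics/s5.png',cv2.resize(a,None,fx=5,fy=5,interpolation=cv2.INTER_CUBIC))"
```

```text
12.45 [ 0.5136 -0.0187  0.0586] [-5.800e-02  4.030e-01  1.934e+00 -1.000e-03  8.090e-01  1.723e+00] [-0.8  0.2 -0.7] [-0.04  0.21 -0.03] 0.0558
[[-0.208, -0.978, -0.005], [-0.978, 0.208, -0.0], [0.001, 0.004, -1.0]] tilt 0.3
move cm [ 0.29 -0.12 -2.74] rot deg [ 0.  -0.3  0. ]
-0.6629127631415753
-1.7535327592532082
-0.9772650546278884
-1.076817941087283
```

View pics/s5.png

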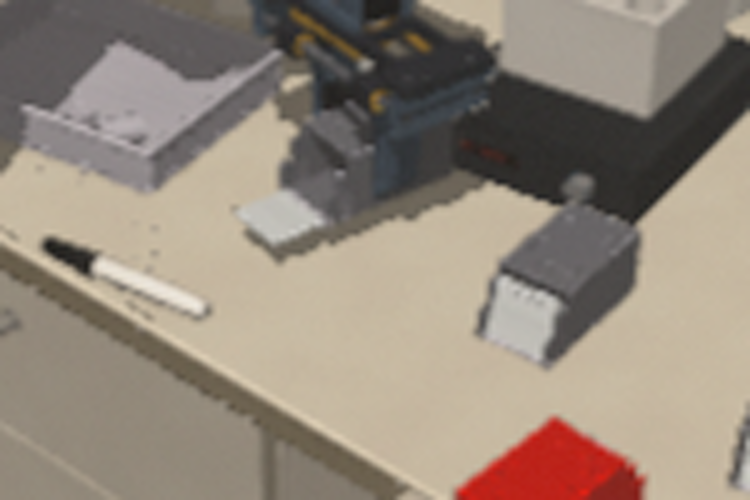

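Box A is level with its flap open. Setting it down and releasing.

send_rows(series=[[[0.2,-0.1,-1.2,0,0,0,-1],[0.2,-0.1,-2.2,0,0,0,-1],[0.2,-0.1,-2.7,0,0,0,-1],[0.2,-0.1,-2.75,0,0,0,-1],[0.2,-0.1,-2.75,0,0,0,0.9],[0.2,-0.1,-2.75,0,0,0,0.9],[0.2,-0.1,-2.75,0,0,0,0.9],[0.2,-0.1,0,0,0,0,1],[0.2,-0.1,4,0,0,0,1],[0.2,-0.1,9,0,0,0,1],[0.2,-2,12,0,0,4,1],[0.2,-5,12,0,0,8,1]]])

```text
clock: 13.9
tcp_pos: [0.5213, -0.0687, 0.1863]
tool_rot: [-2.142, 2.286, -0.015]
wrist_force: [0.4, -0.5, -0.2]
grip_width: 0.0911
```

```bash
python3 -c "
from st import *
go((.5207,-.1838,.0305),4)
p=env.camera('wrist'); save(p,'w6.png')
for X in [(.516,-.02,.05),(.5207,-.1838,.05)]: print(proj(p,X))
"
```

```text
13.9 [ 0.5213 -0.0687  0.1863] [-1.530e-01  2.700e-01  1.755e+00  1.000e-03  1.104e+00  1.482e+00] [ 0.4 -0.5 -0.2] [-0.1   0.13 -0.05] 0.0911
[[-0.065, -0.998, 0.012], [-0.998, 0.065, -0.001], [0.0, -0.013, -1.0]] tilt 0.7
move cm [ -0.06 -11.51 -15.58] rot deg [0.  0.7 7.7]
[208.87993482 199.30296694]
[365.04448054 184.99803208]
```

View pics/w6.png

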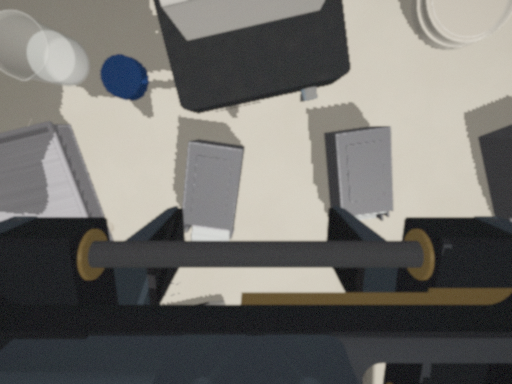

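Box A stands at (213,188) with its flap open, and box B at (362,170) matches the estimate. Grasping B.

send_rows(series=[[[0,-4,0,0,0.7,4,1],[0,-8,-2,0,0.7,7.7,1],[0,-11.5,-5,0,0.7,7.7,1],[-0.1,-11.5,-9,0,0.7,7.7,1],[-0.1,-11.5,-12.5,0,0.7,7.7,1],[-0.1,-11.5,-15,0,0.7,7.7,1],[-0.1,-11.5,-15.6,0,0.7,7.7,1],[-0.1,-11.5,-15.6,0,0.7,7.7,-1],[-0.1,-11.5,-15.6,0,0.7,7.7,-1],[-0.1,-11.5,-15.6,0,0.7,7.7,-1],[-0.1,-11.5,-15.6,0,0.7,7.7,-1],[-0.1,-11.5,-15.6,0,0.7,7.7,-1]]])

```text
clock: 15.15
tcp_pos: [0.5178, -0.184, 0.0257]
tool_rot: [2.286, -2.144, -0.01]
wrist_force: [-0.2, -1.0, 4.8]
grip_width: 0.0559
```

send_rows(series=[[[0,0,0,0,0,0,-1],[0,0,0,0,0,0,-1],[0,0,1,0,0,0,-1],[0,0,2.5,0,0,0,-1],[0,0,4,0,0,0,-1],[0,0,5,0,0,0,-1],[0,0,5,0,0,0,-1],[0,0,5,0,0,0,-1]]])

```text
clock: 15.95
tcp_pos: [0.5169, -0.1836, 0.0745]
tool_rot: [2.285, -2.144, -0.013]
wrist_force: [-0.8, 0.0, -1.9]
grip_width: 0.0559
```

```bash
python3 -c "
from st import *
st()
for i in range(5):
  print(env.sense()['wrist_force'][2]); env.camera('top')
"
```

```text
15.95 [ 0.5169 -0.1836  0.0745] [-0.36   0.43   1.832 -0.006  0.891  1.151] [-0.8  0.  -1.9] [-0.02  0.2   0.09] 0.0559
[[0.064, -0.998, -0.012], [-0.998, -0.064, -0.0], [-0.0, 0.012, -1.0]] tilt 0.7
-1.9092024179210327
-2.417143713184178
-2.042229288394247
-1.0595216435449037
-2.7595953660038672
```

```bash
python3 -c "
from st import *
F=[]
for i in range(24):
  F.append(env.sense()['wrist_force']); env.camera('top')
F=np.array(F);print(F.mean(0),F.std(0)/5); st(); print(env.sense()['effort'])
"
```

```text
[ 0.04166064 -0.02365501 -1.49364655] [0.0871474  0.08768497 0.07354188]
17.4 [ 0.5172 -0.1837  0.0746] [-0.36   0.43   1.831 -0.006  0.891  1.151] [ 0.1  0.5 -2.1] [-0.04  0.15 -0.01] 0.0559
[[0.064, -0.998, -0.012], [-0.998, -0.064, -0.001], [-0.0, 0.012, -1.0]] tilt 0.7
[-1.61144195e-03 -4.30177259e+01 -1.87479490e+01  3.54317680e-02
 -1.23040681e-02 -7.59277209e-04]
```

Box B averages 1.49 N, so it is empty. Putting it back and moving to look at C.

send_rows(series=[[[0,0,-2,0,0,0,-1],[0,0,-4,0,0,0,-1],[0,0,-4.8,0,0,0,-1],[0,0,-4.9,0,0,0,-1],[0,0,-4.9,0,0,0,0.9],[0,0,-4.9,0,0,0,0.9],[0,0,-4.9,0,0,0,0.9],[0,0,-2,0,0,0,1],[0,0,3,0,0,0,1],[0,0,8,0,0,0,1],[-3,-5,13,0,0,5,1],[-7,-10,18,0,0,10,1]]])

```text
clock: 18.6
tcp_pos: [0.4747, -0.248, 0.2211]
tool_rot: [2.469, -1.929, -0.006]
wrist_force: [0.6, -0.4, -0.5]
grip_width: 0.0915
```

send_rows(series=[[[0,-2,1,0,0,0,1],[0,-2,1,0,0,0,1],[0,-2,1,0,0,0,1]]])

```text
clock: 18.9
tcp_pos: [0.474, -0.2672, 0.2283]
tool_rot: [2.462, -1.938, -0.012]
wrist_force: [0.1, 0.8, -1.0]
grip_width: 0.0913
```

```bash
python3 -c "
from st import *
from rect import rect
st()
p=env.camera('wrist'); save(p,'w7.png')
r=rect(p,.05,.42,.62,-.45,-.15,s=2600); cv2.imwrite('pics/wr7.png',r[:,:,::-1])
"
```

```text
18.9 [ 0.474  -0.2672  0.2283] [-0.53   0.277  1.633 -0.008  1.24   0.806] [ 0.1  0.8 -1. ] [-0.01  0.1   0.04] 0.0913
[[0.235, -0.972, -0.011], [-0.972, -0.235, -0.002], [-0.001, 0.011, -1.0]] tilt 0.7
```

View pics/wr7.png

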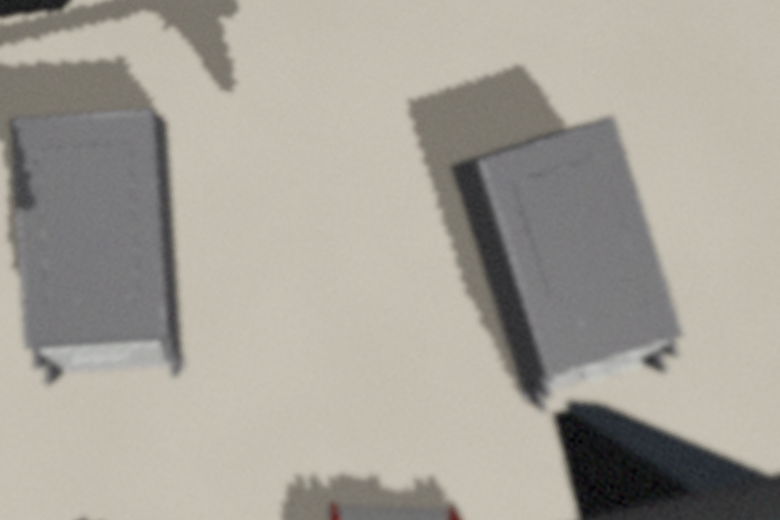

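Box C is at about (0.5135, -0.376) with yaw 16.7°, and box B's flap is still shut. Before grasping, I fit simple arm kinematics so I can choose a reachable 60° tipping pose.

```bash
cat > kin.py <<'E'
import numpy as np
from scipy.optimize import least_squares
from scipy.spatial.transform import Rotation as Ro
D=[((.16418,.55059,.23013),(1.26101,.32029,1.56564),(2.51809,1.87679,-.00218)),
((.44884,-.01883,.30018),(-.06748,.07845,1.70200),(-2.229,2.213,0)),
((.54392,.25109,.19961),(.41317,.37786,1.55714),(-2.575,1.799,0)),
((.5212,.1993,.2399),(.346,.287,1.589),(2.405,-2.021,.004)),
((.5136,-.0187,.0586),(-.058,.403,1.934),(1.974,-2.439,-.004)),
((.5172,-.1837,.0746),(-.36,.43,1.831),(2.285,-2.144,-.013)),
((.474,-.2672,.2283),(-.53,.277,1.633),(2.462,-1.938,-.012)),
((.5826,.1666,.2189),(.337,.141,2.04),(-2.366,1.222,-.787)),
((.5753,.1793,.2170),(.30884,.12329,2.17533),(-2.214,1.105,-.833))]
def res(k):
    a,h,L1,L2,c,T=k;o=[]
    for p,q,r in D:
        w=np.array(p)-T*Ro.from_rotvec(r).as_matrix()[:,2]
        w=Ro.from_rotvec([0,0,-q[0]]).apply(w)
        o+=[w[0]-(a+L1*np.sin(q[1])+L2*np.sin(q[1]+q[2]+c)),w[1],w[2]-(h+L1*np.cos(q[1])+L2*np.cos(q[1]+q[2]+c))]
    return np.array(o)
S=[least_squares(res,[0,.3,.4,.4,c0,.2]) for c0 in (0,-.3,-.6,.3,-1.5)]
K=min(S,key=lambda s:s.cost)
if __name__=='__main__':
    print(K.x.round(4),np.sqrt(2*K.cost/27)); print(K.fun.reshape(-1,3).round(4)[-3:])
def ik(r,z,tilt):
    a,h,L1,L2,c,T=K.x; t=np.radians(tilt)
    def f(q): return [a+L1*np.sin(q[0])+L2*np.sin(q[0]+q[1]+c)+T*np.sin(t)-r,h+L1*np.cos(q[0])+L2*np.cos(q[0]+q[1]+c)-T*np.cos(t)-z]
    s=least_squares(f,[.3,1.6],bounds=([-.84,.21],[2.01,2.61])); return s.x,np.pi-t-s.x.sum(),s.cost
if __name__=='__main__':
    for tilt in (56,58,60):
        for r in (.45,.5,.55,.6,.65):
            print(tilt,r,[(z,ik(r,z,tilt)[1].round(2),'%.0e'%ik(r,z,tilt)[2]) for z in (.13,.15,.17,.2,.25)])
E
python3 kin.py
```

```text
[0.0049 0.1377 0.5825 0.4135 0.0503 0.3124] 0.006580442072767659
[[ 0.      0.0113 -0.0003]
 [ 0.0011  0.0106  0.0015]
 [ 0.0009  0.0112  0.0017]]
56 0.45 [(0.13, np.float64(-0.56), '7e-04'), (0.15, np.float64(-0.5), '3e-04'), (0.17, np.float64(-0.45), '5e-05'), (0.2, np.float64(-0.34), '2e-21'), (0.25, np.float64(-0.11), '2e-23')]
56 0.5 [(0.13, np.float64(-0.67), '4e-13'), (0.15, np.float64(-0.57), '2e-20'), (0.17, np.float64(-0.48), '3e-20'), (0.2, np.float64(-0.35), '6e-19'), (0.25, np.float64(-0.14), '1e-18')]
56 0.55 [(0.13, np.float64(-0.61), '9e-17'), (0.15, np.float64(-0.53), '4e-20'), (0.17, np.float64(-0.45), '3e-24'), (0.2, np.float64(-0.33), '4e-17'), (0.25, np.float64(-0.15), '9e-25')]
56 0.6 [(0.13, np.float64(-0.55), '1e-16'), (0.15, np.float64(-0.48), '2e-18'), (0.17, np.float64(-0.41), '2e-20'), (0.2, np.float64(-0.31), '5e-24'), (0.25, np.float64(-0.15), '2e-17')]
56 0.65 [(0.13, np.float64(-0.49), '2e-24'), (0.15, np.float64(-0.43), '5e-26'), (0.17, np.float64(-0.37), '5e-28'), (0.2, np.float64(-0.28), '4e-17'), (0.25, np.float64(-0.13), '2e-21')]
58 0.45 [(0.13, 
[... 1156 characters left out ...]
5, np.float64(-0.72), '3e-05'), (0.17, np.float64(-0.65), '6e-17'), (0.2, np.float64(-0.5), '5e-20'), (0.25, np.float64(-0.28), '4e-25')]
60 0.55 [(0.13, np.float64(-0.78), '3e-18'), (0.15, np.float64(-0.69), '2e-24'), (0.17, np.float64(-0.61), '1e-17'), (0.2, np.float64(-0.48), '9e-24'), (0.25, np.float64(-0.29), '4e-20')]
60 0.6 [(0.13, np.float64(-0.71), '3e-24'), (0.15, np.float64(-0.63), '3e-15'), (0.17, np.float64(-0.56), '7e-17'), (0.2, np.float64(-0.45), '5e-20'), (0.25, np.float64(-0.28), '5e-27')]
60 0.65 [(0.13, np.float64(-0.64), '4e-21'), (0.15, np.float64(-0.57), '2e-22'), (0.17, np.float64(-0.51), '3e-24'), (0.2, np.float64(-0.41), '2e-27'), (0.25, np.float64(-0.26), '9e-19')]
```

The forward tip isn't reachable because joint 5 is limited. A sideways tip works: box yaw of about 95°, flap to the right, tilted by rolling joint 4. Grasping C.

send_rows(series=[[[1.5,-4,-1,0,0,1.5,1],[3,-8,-3,0,0,3.1,1],[4,-10.9,-7,0,0,3.1,1],[4,-10.9,-11,0,0,3.1,1],[4,-10.9,-15,0,0,3.1,1],[4,-10.9,-18,0,0,3.1,1],[4,-10.9,-19.3,0,0,3.1,1],[4,-10.9,-19.3,0,0,3.1,1],[4,-10.9,-19.3,0,0,3.1,-1],[4,-10.9,-19.3,0,0,3.1,-1],[4,-10.9,-19.3,0,0,3.1,-1],[4,-10.9,-19.3,0,0,3.1,-1]]])

```text
clock: 20.15
tcp_pos: [0.5148, -0.3769, 0.0368]
tool_rot: [2.514, -1.869, -0.007]
wrist_force: [0.1, 0.3, -0.8]
grip_width: 0.0617
```

send_rows(series=[[[0,0,0,0,0,0,-1],[0,0,0,0,0,0,-1],[0,0,0,0,0,0,-1],[0,0,1,0,0,0,-1],[0,0,2.5,0,0,0,-1],[0,0,4,0,0,0,-1],[0,0,5,0,0,0,-1],[0,0,5,0,0,0,-1]]])

```text
clock: 20.95
tcp_pos: [0.5149, -0.3771, 0.0868]
tool_rot: [2.514, -1.869, -0.007]
wrist_force: [0.1, 0.3, -2.7]
grip_width: 0.056
```

```bash
python3 -c "
from st import *
F=[]
for i in range(14):
  F.append(env.sense()['wrist_force']); env.camera('top')
F=np.array(F);print(F.mean(0),F.std(0)/4); go((.493,.298,.22),96)
"
```

```text
[ 0.03983326  0.13255755 -3.27485538] [0.10246074 0.11179669 0.13392937]
21.65 [ 0.5143 -0.3765  0.0854] [-0.645  0.535  1.604 -0.011  1.01   0.639] [-0.9  0.1 -3.7] [-0.09  0.2   0.01] 0.0562
[[0.288, -0.957, -0.011], [-0.958, -0.288, -0.003], [-0.0, 0.012, -1.0]] tilt 0.7
move cm [-2.13 67.45 13.46] rot deg [ 0.6 -0.4 79.2]
```

Box C pulls 3.27 N, so it is loaded. Carrying it to the tray.

send_rows(series=[[[0,0,3,0,0,0,-1],[0,0.5,6,0,0,1,-1],[-0.2,2,9.5,0,0,4,-1],[-0.5,5,12.5,0,0,8,-1],[-0.8,8.5,13.5,0,0,12,-1],[-1.1,12,13.5,0,0,16,-1],[-1.4,16,13.5,0,0,20,-1],[-1.7,20,13.5,0,0,24,-1],[-2,24,13.5,0,0,28,-1],[-2.1,28,13.5,0,0,32,-1],[-2.1,32,13.5,0,0,36,-1],[-2.1,36,13.5,0,0,40,-1]]])

```text
clock: 22.85
tcp_pos: [0.4929, -0.015, 0.2208]
tool_rot: [3.001, -0.892, -0.004]
wrist_force: [-0.0, 0.7, -4.6]
grip_width: 0.056
```

send_rows(series=[[[0,4,0,0,0,4,-1],[0,8,0,0,0,8,-1],[0,12,0,0,0,12,-1],[0,16,0,0,0,16,-1],[0,20,0,0,0,20,-1],[0,24,0,0,0,25,-1],[0,27,0,0,0,30,-1],[0,30,0,0,0,35,-1],[0,31.5,0,0,0,39.2,-1],[0,31.5,0,0,0,39.2,-1],[0,31.5,0,0,0,39.2,-1]]])

```text
clock: 23.95
tcp_pos: [0.493, 0.2981, 0.2203]
tool_rot: [3.125, 0.162, 0.0]
wrist_force: [-0.1, -0.6, -2.0]
grip_width: 0.056
```

```bash
python3 -c "
from st import *
go((.493,.298,.155),96,62)
p=env.camera('scene'); save(p,'s8.png')
a=p['pixels'][60:252,130:386,::-1]; cv2.imwrite('pics/s8c.png',cv2.resize(a,None,fx=3,fy=3))
"
```

```text
23.95 [0.493  0.2981 0.2203] [ 0.53   0.331  1.575 -0.012  1.241  0.43 ] [-0.1 -0.6 -2. ] [-0.11  0.03 -0.05] 0.056
[[0.995, 0.103, 0.001], [0.103, -0.995, -0.012], [-0.001, 0.012, -1.0]] tilt 0.7
move cm [-0.   -0.01 -6.53] rot deg [62.4  6.5  0.1]
```

View pics/s8c.png

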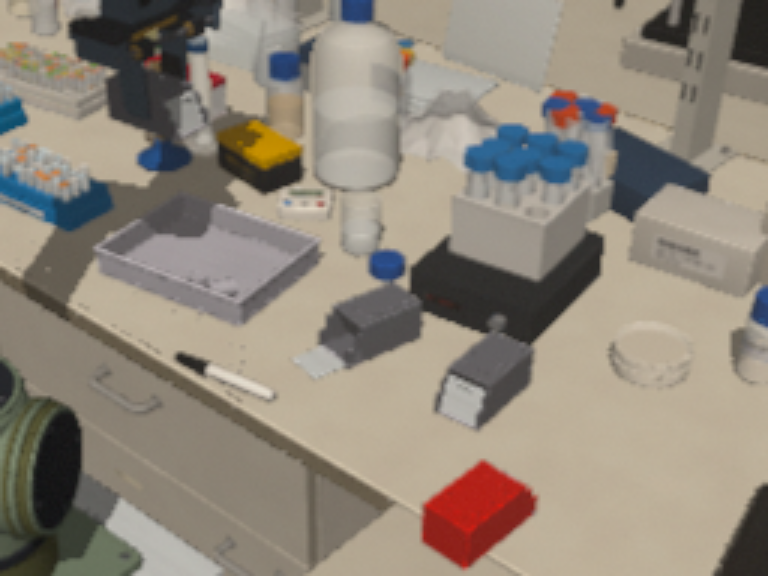

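Box A stands with its flap open and B with its flap shut. C hangs with its flap facing right. I'll tilt it in steps and check the tracking at 18°.

send_rows(series=[[[0,0,-2,0,0,0,-1],[0,0,-4,4,0.4,0,-1],[0,0,-5.5,9,0.9,0,-1],[0,0,-6.2,14,1.5,0,-1],[0,0,-6.2,18,1.9,0,-1],[0,0,-6.2,18,1.9,0,-1]]])

```text
clock: 24.6
tcp_pos: [0.4932, 0.2953, 0.1578]
tool_rot: [-2.836, -0.14, 0.025]
wrist_force: [-0.1, 1.1, -4.0]
grip_width: 0.0559
```

```bash
python3 -c "
from st import *
go((.493,.298,.157),96,62)
"
```

```text
24.6 [0.4932 0.2953 0.1578] [0.358 0.34  1.772 0.355 0.983 0.068] [-0.1  1.1 -4. ] [-0.47  0.02  0.02] 0.0559
[[0.995, 0.094, -0.032], [0.099, -0.95, 0.297], [-0.003, -0.298, -0.954]] tilt 17.4
move cm [-0.02  0.27 -0.08] rot deg [44.4  4.4  0.2]
```

send_rows(series=[[[0,0.1,0,7,0.7,0,-1],[0,0.2,0,14,1.4,0,-1],[0,0.2,0,21,2.1,0,-1],[0,0.2,0,28,2.8,0,-1],[0,0.2,0,35,3.5,0,-1],[0,0.2,0,42,4.2,0,-1],[0,0.2,0,44.4,4.4,0,-1],[0,0.2,0,44.4,4.4,0,-1],[0,0.2,0,44.4,4.4,0,-1],[0,0.2,0,44.4,4.4,0,-1],[0,0.2,0,44.4,4.4,0,-1],[0,0.2,0,44.4,4.4,0,-1]]])

```text
clock: 25.8
tcp_pos: [0.4932, 0.3008, 0.1591]
tool_rot: [-2.057, -0.11, 0.059]
wrist_force: [-0.4, -0.0, -1.8]
grip_width: 0.0561
```

send_rows(series=[[[0,0,0,0,0,0,-1],[0,0,0,0,0,0,-1],[0,0,0,0,0,0,-1],[0,0,0,0,0,0,-1],[0,0,0,0,0,0,-1],[0,0,0,0,0,0,-1]]])

```text
clock: 26.4
tcp_pos: [0.4933, 0.3004, 0.1584]
tool_rot: [-2.056, -0.108, 0.06]
wrist_force: [-0.2, -0.1, -1.4]
grip_width: 0.056
```

```bash
python3 -c "
from st import *
F=[]
for i in range(8):
  F.append(env.sense()['wrist_force']); p=env.camera('scene')
print(np.mean(F,0))
go((.493,.298,.23),96,0)
save(p,'s9.png')
a=p['pixels'][80:200,130:290,::-1]; cv2.imwrite('pics/s9c.png',cv2.resize(a,None,fx=4.5,fy=4.5,interpolation=cv2.INTER_CUBIC))
"
```

```text
[ 0.09736745 -0.31120305 -1.396078  ]
26.8 [0.4933 0.3004 0.1584] [ 0.017  0.514  1.981  1.201  1.235 -0.885] [-0.4  0.1 -1. ] [-0.81  0.01 -0.01] 0.0558
[[0.995, 0.051, -0.089], [0.103, -0.466, 0.879], [0.003, -0.883, -0.469]] tilt 62.1
move cm [-0.03 -0.24  7.16] rot deg [-61.7  -6.3  -0. ]
```

View pics/s9c.png

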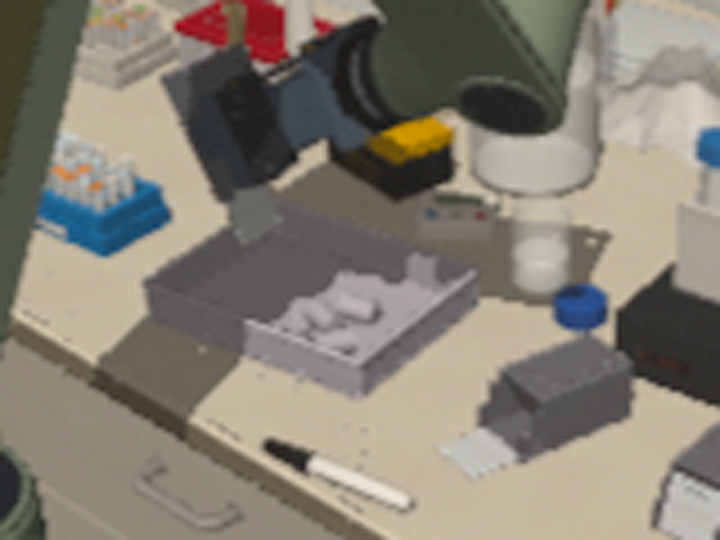

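Force is down to 1.4 N and the pieces lie in the tray around crop (330,310). Levelling and returning C.

send_rows(series=[[[0,0,2,-6,-0.6,0,-1],[0,0,4,-13,-1.3,0,-1],[0,0,6,-20,-2,0,-1],[0,0,7,-27,-2.7,0,-1],[0,0,7,-34,-3.4,0,-1],[0,0,7,-41,-4.1,0,-1],[0,0,7,-48,-4.8,0,-1],[0,0,7,-55,-5.5,0,-1],[0,0,7,-61.7,-6.3,0,-1],[0,0,7,-61.7,-6.3,0,-1],[0,0,7,-61.7,-6.3,0,-1]]])

```text
clock: 27.9
tcp_pos: [0.4924, 0.3008, 0.2279]
tool_rot: [-3.135, -0.167, 0.003]
wrist_force: [0.3, -0.2, -2.5]
grip_width: 0.0558
```

```bash
python3 -c "
from st import *
go((.5145,-.3765,.23),16.7,0)
"
```

```text
27.9 [0.4924 0.3008 0.2279] [0.527 0.325 1.565 0.003 1.253 0.419] [ 0.3 -0.2 -2.5] [-0.06  0.05  0.03] 0.0558
[[0.994, 0.106, -0.002], [0.106, -0.994, 0.002], [-0.002, -0.002, -1.0]] tilt 0.2
move cm [  2.21 -67.73   0.21] rot deg [ -0.2  -0.  -79.4]
```

send_rows(series=[[[0,-2,0,0,0,-3,-1],[0,-5,0,0,0,-6,-1],[0,-9,0,0,0,-10,-1],[0,-13,0,0,0,-15,-1],[0,-17,0,0,0,-20,-1],[0,-21,0,0,0,-25,-1],[0,-25,0,0,0,-30,-1],[0,-29,0,0,0,-35,-1],[0.3,-33,0,0,0,-40,-1],[0.6,-37,0,0,0,-45,-1],[0.9,-41,0,0,0,-50,-1],[1.1,-45,0,0,0,-55,-1]]])

```text
clock: 29.1
tcp_pos: [0.5029, -0.1521, 0.2283]
tool_rot: [-2.853, 1.31, -0.0]
wrist_force: [1.8, -0.2, -1.7]
grip_width: 0.0559
```

send_rows(series=[[[0.3,-4,0,0,0,-5,-1],[0.5,-8,0,0,0,-10,-1],[0.7,-12,0,0,0,-15,-1],[0.9,-16,0,0,0,-19,-1],[1.1,-19,0,0,0,-22,-1],[1.1,-21.5,-3,0,0,-24.4,-1],[1.1,-22.7,-7,0,0,-24.4,-1],[1.1,-22.7,-11,0,0,-24.4,-1],[1.1,-22.7,-14,0,0,-24.4,-1],[1.1,-22.7,-16,0,0,-24.4,-1],[1.1,-22.7,-16,0,0,-24.4,-1],[1.1,-22.7,-16,0,0,-24.4,-1]]])

```text
clock: 30.3
tcp_pos: [0.5144, -0.3774, 0.0688]
tool_rot: [-2.517, 1.879, -0.001]
wrist_force: [0.4, -0.4, -1.3]
grip_width: 0.056
```

```bash
python3 -c "
from st import *
go((.5145,-.3765,.0365),16.7,0)
p=env.camera('scene'); save(p,'s10.png')
a=p['pixels'][110:250,150:390,::-1]; cv2.imwrite('pics/s10c.png',cv2.resize(a,None,fx=3.3,fy=3.3,interpolation=cv2.INTER_CUBIC))
"
```

```text
30.3 [ 0.5144 -0.3774  0.0688] [-6.520e-01  5.490e-01  1.626e+00  1.000e-03  9.660e-01  6.300e-01] [ 0.4 -0.4 -1.3] [-0.08  0.16  0.03] 0.056
[[0.284, -0.959, 0.001], [-0.959, -0.284, 0.0], [-0.0, -0.001, -1.0]] tilt 0.1
move cm [ 0.01  0.09 -3.23] rot deg [-0.   0.1  0.2]
```

View pics/s10c.png

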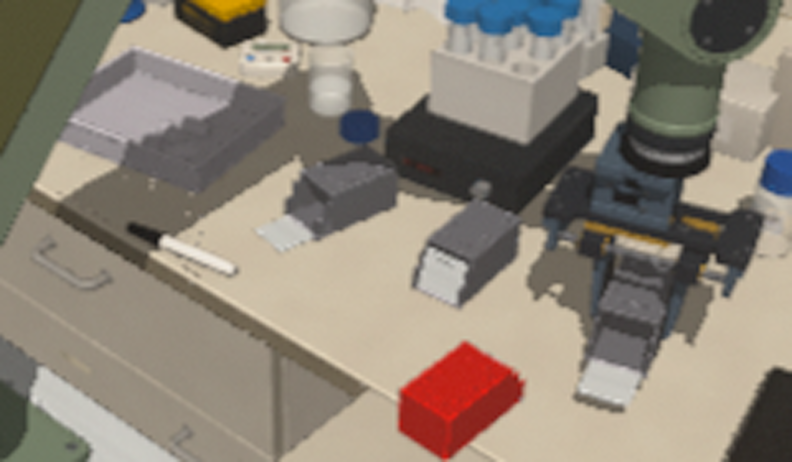

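C is level over its place with the flap open. Lowering and releasing.

send_rows(series=[[[0,0.1,-1.5,0,0,0,-1],[0,0.1,-2.6,0,0,0,-1],[0,0.1,-3.2,0,0,0,-1],[0,0.1,-3.35,0,0,0,-1],[0,0.1,-3.35,0,0,0,-1],[0,0.1,-3.35,0,0,0,0.9],[0,0.1,-3.35,0,0,0,0.9],[0,0.1,-3.35,0,0,0,0.9],[0,0.1,-1,0,0,0,1],[0,0.1,4,0,0,0,1],[0,0.1,9,0,0,0,1],[0,0.1,14,0,0,0,1]]])

```text
clock: 31.55
tcp_pos: [0.5151, -0.3754, 0.2101]
tool_rot: [-2.519, 1.877, -0.001]
wrist_force: [1.1, -0.6, 0.4]
grip_width: 0.0914
```

send_rows(series=[[[-2,3,4,0,0,0,1],[-5,6,8,0,0,0,1],[-8,9,10,0,0,0,1],[-11,12,10,0,0,0,1],[-14,16,10,0,0,0,1],[-16,20,10,0,0,0,1],[-16,24,10,0,0,0,1],[-16,26,10,0,0,0,1],[-16,26,10,0,0,0,1]]])

```text
clock: 32.45
tcp_pos: [0.3548, -0.1137, 0.3088]
tool_rot: [-2.522, 1.872, -0.003]
wrist_force: [0.2, -0.1, 0.3]
grip_width: 0.091
```

```bash
python3 -c "
from st import *
from rect import rect
st()
p=env.camera('scene'); t=env.camera('top')
cv2.imwrite('pics/s11c.png',cv2.resize(p['pixels'][110:250,150:390,::-1],None,fx=3.3,fy=3.3,interpolation=cv2.INTER_CUBIC))
cv2.imwrite('pics/t11c.png',cv2.resize(t['pixels'][110:200,90:350,::-1],None,fx=3,fy=3,interpolation=cv2.INTER_CUBIC))
"
```

```text
32.45 [ 0.3548 -0.1137  0.3088] [-3.410e-01 -5.600e-02  1.817e+00  1.000e-03  1.378e+00  9.350e-01] [ 0.2 -0.1  0.3] [-0.06  0.12 -0.02] 0.091
[[0.29, -0.957, 0.002], [-0.957, -0.29, -0.0], [0.001, -0.002, -1.0]] tilt 0.1
```

View pics/s11c.png

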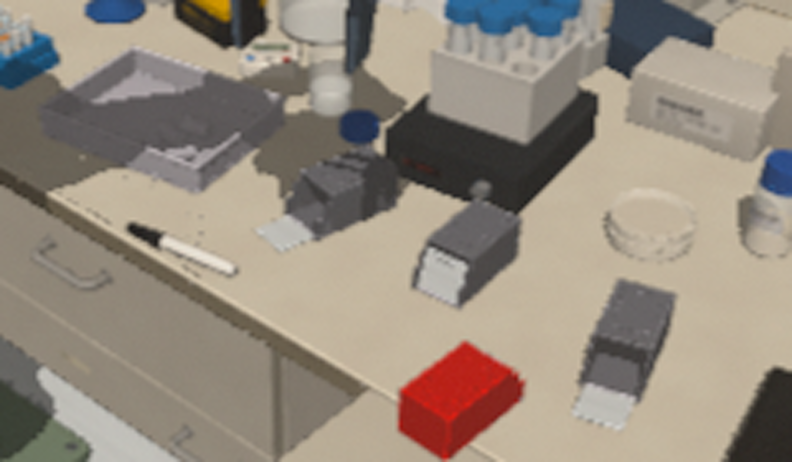

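View pics/t11c.png

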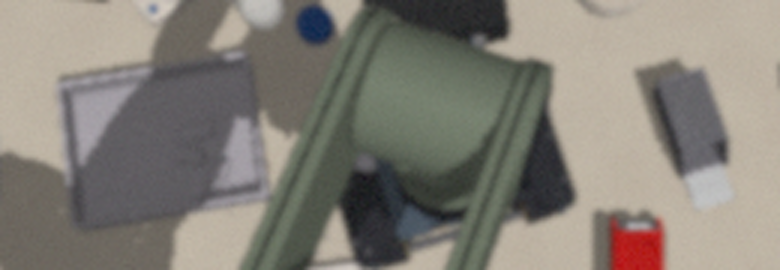

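The boxes look right, but the tray is in shadow. I'll count the pieces with the wrist camera.

send_rows(series=[[[0,4,0,0,0,-2,1],[1,8,1,0,0,-4,1],[1.5,12,2,0,0,-6,1],[2,16,2,0,0,-8,1],[2.5,20,2,0,0,-9,1],[3,24,2,0,0,-9,1],[3.5,28,2,0,0,-9,1],[3.5,31,2,0,0,-9,1],[3.5,31,2,0,0,-9,1],[3.5,31,2,0,0,-9,1]]])

```text
clock: 33.55
tcp_pos: [0.391, 0.194, 0.3279]
tool_rot: [2.363, -2.068, 0.002]
wrist_force: [0.1, -0.6, 0.4]
grip_width: 0.0913
```

```bash
python3 -c "
from st import *
st()
p=env.camera('wrist'); save(p,'w12.png')
p=env.camera('top'); cv2.imwrite('pics/t12c.png',cv2.resize(p['pixels'][110:200,90:350,::-1],None,fx=3,fy=3,interpolation=cv2.INTER_CUBIC))
"
```

```text
33.55 [0.391  0.194  0.3279] [ 0.435  0.047  1.668 -0.002  1.427  1.873] [ 0.1 -0.6  0.4] [-0.07  0.16 -0.03] 0.0913
[[0.133, -0.991, -0.0], [-0.991, -0.133, -0.002], [0.002, 0.0, -1.0]] tilt 0.1
```

View pics/w12.png

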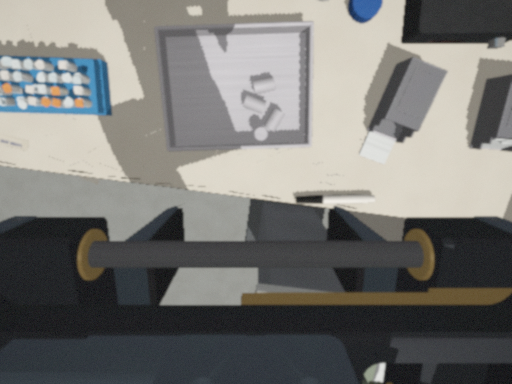

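View pics/t12c.png

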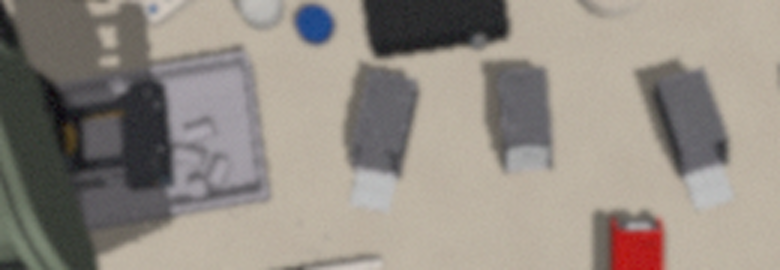

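Four pieces lie in the tray, in the wrist view at (263,84), (255,102), (275,118) and (261,133). A and C are in place with flaps open, and B is in place with its flap shut. Handing in.

```bash
python3 -c "
from h import *
print(env.hand_in(), env.sense()['clock'])"
```

```text
the job is handed in; nothing more can be done
the job is handed in; nothing more can be done
```

I lifted all three grey boxes, emptied the two loaded ones into the tray and left the empty one shut. The job was handed in about 33.6 s into the 72 s allowed, and `hand_in` gives no verdict.

| Box | Weight felt | Action | Left as |
|---|---|---|---|
| A | about 3.2 N (few readings) | tipped over the tray | in its place, flap open |
| B | 1.49 N (24 readings) | lifted 5 cm, never tipped | in its place, flap shut |
| C | 3.27 N (14 readings) | tipped 62° sideways over the tray, read 1.4 N after | in its place, flap open |

- **Last checks:** the wrist picture shows four pieces in the tray. The top and scene pictures show the boxes standing at their places. The gripper was clear of everything.
- **Not as planned:** box A's first tip ran into the limit of joint 5, so the box twisted and reached only about 48°. It still emptied: its weight fell to about 1.2 N and two pieces were in the tray.
- **Disagreement:** single force readings vary by about 0.6 N. Box B's first readings averaged about 2.0 N, so I averaged more before calling it empty.
- **Not measured:** I judged the flap angles, the final box positions and levelness, and the tray load from the pictures only.

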